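# Move the collared test tube from its spring clips to the sensor cradle

## Robot

A 7-joint arm with a two-finger parallel gripper is mounted at the origin on the work surface. World frame = base frame: x ahead of the robot, y to its left, z up, the work surface at z = 0. Lengths are in m, angles in rad, forces in N, time in s.
With the tool pointing down it reaches from about 0.4 to 0.85 m from the base axis. Payload 6.9 kg.
Tool frame: the origin (TCP) lies midway between the tips of the shut fingers; the grasp point (between the pads) lies 19 mm behind it; z points along the fingers, y is the direction in which the jaws open and shut (so a half turn about z gives the same grasp; the last joint's range is limited). The gripper opens to 85 mm and grips with 20 to 120 N. Pads are 22 mm wide; open, the fingers measure 114 mm over their backs; the gripper's body (76 mm by 85 mm) begins 54 mm behind the grasp point. The pads swing forward as they close: fully open they stand 13 mm farther back than shut.
Start: joints at [1.353, 0.507, -0.238, 1.5, 0.126, 1.149, -0.155], TCP at [0.199, -0.593, 0.231] pointing down, gripper open.
Joint ranges: [-3.08, 3.08], [-0.24, 2.05], [-1.43, 1.35], [0, 2.5], [-1.52, 4.66], [0.17, 1.96], [-2.89, 2.89]. Speed limits (rad/s): [2.39, 2.39, 3.14, 3.14, 3.14, 3.14, 3.14].

## Interface

Orientations are given as a unit quaternion [x, y, z, w].
In Python, from station import r, eyes, order gives the robot as it stands. The module is installed in compiled form; this text tells all that it offers.
- The arm moves only by the tool servo_tool, never from a script. Its argument "rows" is a list of rows, each an object of numbers: "x", "y", "z": the shift along the world's x, y, z in m; "spin": the turn about the world's z in rad. A call has 1 to 20 rows; each row is the pose to reach, as a shift and turn from the pose commanded when the call began; what a row does not reach only later rows make up. A row lasts 1/8 s, in which the tool goes at most 62.5 mm and 10.7 degrees, less where a joint would pass 70% of its speed; a pose out of reach is approached as far as the arm can. A call with a gripper value outside its range is refused whole. "jaw" is the finger opening in m, from 0 to 0.0854, set as the call begins (left out, the last holds). The fingers move at their own pace and stop on an object; "newtons" is the grip in N (left out, the last holds). Time passes only in rows, so rows that repeat a pose let the fingers close. It gives the time, the measured TCP pose, the force and the opening at its end, in the units of the state.
- r.observe(): the state, without advancing time (a new reading comes with each control period).
- eyes.camera(name): name is "side" or "top"; returns a dict with "img" (420x560x3 uint8, red, green, blue), "vertical_fov" (degrees; the focal length in pixels is half the picture's height over the tangent of half this angle, whatever the lens; pixels are square), "cx", "cy" (the principal point, pixels), "pose" (4x4, takes a point from camera to world coordinates). Camera axes: x right, y up, looking along -z (the intrinsics and any distortion apply to the point x, -y, -z); pixel columns grow to the right and rows downward; lengths in m; the calibration is good to about 2 mm. A picture is of the moment at which its call begins. There is no depth.
- order.sign_off(): hands the job in, once; it reports no verdict.
Trained networks look in a picture, given as the dict that the camera call returned (one of the last four; its "shot" number tells which), for a name from the list of things; names that differ only in an ending like _2 or _b are one class to them, and where a whole thing is asked for, a point or a joint stands for the part that bears it (a point fixed in the world has none). Each returns a list of dicts, best first, with "score" (0 to 1); they miss things now and then, are a little off and sometimes report something else, mostly with a low value. They report only what shows in the picture. A call takes as long as a camera call. They do not tell look-alikes from the thing itself.
- eyes.find_in(picture, name): "position" ([column, row] as shares, 0 to 1, of the picture: columns of its width, rows of its height, amid what is visible of it).
- eyes.tip_of(picture, name): "position" ([column, row] as shares, 0 to 1, of the picture: columns of its width, rows of its height: a listed point, or the origin of a listed thing).
The state is a dict: "time_s": time; "q": joint angles; "dq": joint speeds; "joint_torque": joint torques, N m; "tcp_pos": TCP position; "tcp_rot": TCP orientation; "contact_force": force on the tool from outside, world axes, zero at the start; "wrist_torque": the same for the moment, N m; "gripper_width": opening from 0.0 (shut) to 1.0 (fully open).
Only numpy, scipy, OpenCV 4.12 (cv2) and the standard library are available. Lean on these libraries where they do the work, as an engineer would, in place of code of your own. Each camera call takes 0.05 s, during which the arm holds its last target.

## Task

Take the long steel test tube out of its storage rack by rolling it sideways out over the sprung front jaws, and lay it down and let go of it in the two black vee rests with its collar still at the same end. Then take it again by its collar end, slide its plain end under the sensor bridge of the aluminium cradle until it is fully home at the end stop, and leave it lying in both of the cradle's vees. Do not drop the tube, and leave the other things on the bench where they are.

Things in the scene. Friction and masses are not known exactly. Their poses are not given: they have to be found in the camera images.
- tube_mid (a point): centre of the loose steel test tube, on its axis, half-way along. The tube is a round bar 26 mm in diameter and 200 mm long, about 0.24 kg; its own y axis runs along it, towards the end with the collar. It starts lying in the rack's clips with its axis level along the rack's y axis and its collar at the rack's +y end
- tube_collar (a point): centre of the tube's collar, 95 mm from the tube's middle along its +y: a disc 34 mm in diameter and 10 mm thick, flush with the tube's end. The other end is plain
- rack: storage rack fixed to the bench, origin mid-underside, z up, front to its -x; base 100 (x) by 232 (y) by 10 mm. Clips at y = -50 and +50 mm hold the tube's axis at x = 0, 60 mm above the bench; between them 88 mm of tube is free all round. Cheek plates at y = +-110 mm (x -12 to 24 mm, 64 mm tall) stop endways sliding. Moved 45 mm towards -x the tube is clear of jaws and hooks
- clip_left (a point): point on the tube's seated axis in the clip at the rack's y = +50 mm (the collar's side); axes as the rack. Each steel clip is 12 mm wide: a rigid seat under the tube, a rigid back jaw at +x whose hook reaches over the tube's top to x = -4 mm (14.5 to 20.5 mm above the axis), so it cannot be lifted straight up, and a sprung front jaw at -x
- clip_right (a point): the same point in the other, equal clip, at the rack's y = -50 mm
- front_jaw (a point): rest position of the lip of clip_left's sprung front jaw (the other clip's is alike): 16 mm in front of the tube's axis and 4 mm below it. The leaf hinges at its foot (7 mm in front of and 20 mm below the axis); pushed to the rack's -x by the tube it swings forward and down beneath it, about 0.8 rad, 3 N rising to 8 N each clip, then springs back
- rests: setting-down stand fixed to the bench, origin on its underside, z up: grey base plate 80 mm (x), y from -75 to +40 mm, 8 mm thick, with two black vee rests, each 12 mm wide, at y = -60 and +25 mm; vee arms reach x = +-19 mm, 42 mm high
- rests_seat (a point): where the tube's middle belongs in the rests: their x = 0, y = 0, 45 mm above the bench, tube axis along y, collar at y = +95 mm; the tube from y = 31 to 90 mm is then free for a second grasp
- cradle: aluminium test cradle fixed to the bench, origin on its underside, z up; base 90 mm (x), y from -115 to +35 mm, 12 mm thick. Two vee saddles, 12 mm wide, at y = -70 and +20 mm, arms to x = +-19 mm, 82 mm high. The tube enters from the +y end moving to -y, plain end first, and lies with its axis along y
- cradle_seat (a point): where the tube's middle is when fully home: the cradle's x = 0, y = 0, 85 mm above the bench; the plain end is then at the stop, the collar at the cradle's y = +95 mm, and the tube from y = 26 to 90 mm is free for the gripper
- bridge (a point): middle of the underside of the sensor bridge that spans the tube, at the cradle's y from -40 to -15 mm: legs leave x from -30 to +30 mm free, underside 112 mm above the bench, sensor's top 132 mm
- stop (a point): centre of the end stop's face, at the cradle's y = -100 mm, 85 mm above the bench (upright plate 50 mm wide, 99 mm tall)
- wrench: bystander, to be left alone: open-ended steel wrench lying flat, 160 mm; origin under its centre
- short_pipe: bystander, to be left alone: plain short steel pipe standing on end, 26 mm diameter, 70 mm tall, no collar; origin under its centre
- tee: bystander, to be left alone: white plastic pipe tee lying flat, 76 mm by 55 mm, 32 mm high; origin under its centre
- valve: bystander, to be left alone: brass ball valve with a black lever, 80 mm long, 42 mm high; origin under its centre
- beaker: bystander, to be left alone: steel beaker, 60 mm diameter, 60 mm tall; origin under its centre
- jerrycan: bystander, to be left alone: small white jerrycan, 60 x 80 mm, 116 mm tall; origin under its centre
- gauge: bystander, to be left alone: black hand-held meter lying flat, 110 x 55 x 22 mm; origin under its centre
- tube: the test tube itself; origin and axes as tube_mid
Not all that is in view belongs to the job. What is shaped like the tube but brown is not meant.

How it is judged:
On the way, in this order (a step that is already met when the one before it is completed fails the run):
1. the tube has left the clips sideways, past the sprung front jaws (its middle more than 25 mm in front of its place in the rack and less than 40 mm above it) (x of tube_mid in the frame of rack between -0.12 and -0.025 m and z of tube_mid in the frame of rack between 0.03 and 0.1 m and y of tube_mid in the frame of rack between -0.05 and 0.05 m).
2. the tube lies in both black vee rests, let go and still, collar at the rests' +y end, its middle within 15 mm of the rests' y = 0 (x of tube_mid in the frame of rests between -0.005 and 0.005 m and y of tube_mid in the frame of rests between -0.015 and 0.015 m and z of tube_mid in the frame of rests between 0.04 and 0.05 m and angle between the y axis of tube_mid and the y axis of rests, either way round below 0.07 rad and y of tube_collar in the frame of rests above 0.05 m and linear speed of tube below 0.03 m/s and contact force between the fingers and tube below 0.1 N), for 0.3 s.
At the end, for the whole second after the job is handed in: The tube lies in both vees of the cradle, under the bridge: its axis within 5 mm of the vees' centre line sideways and in height and within 0.07 rad of it, its plain end no more than 14 mm from the end stop, the collar at the open end, at rest and let go (x of tube_mid in the frame of cradle between -0.005 and 0.005 m and y of tube_mid in the frame of cradle between -0.006 and 0.014 m and z of tube_mid in the frame of cradle between 0.08 and 0.09 m and angle between the y axis of tube_mid and the y axis of cradle, either way round below 0.07 rad and y of tube_collar in the frame of cradle above 0.05 m and linear speed of tube below 0.03 m/s and contact force between the fingers and tube below 0.1 N); the robot touches nothing.
It fails at once if the tube is dropped (it moves faster than 0.8 m/s with no finger on it) (linear speed of tube above 0.8 m/s and contact force between the fingers and tube below 0.1 N).
It fails at once if another thing on the bench is moved by more than 40 mm (distance of any of wrench, short_pipe, tee, valve, beaker, jerrycan, gauge from where it was at the start of the episode above 0.04 m).
It also fails if it takes over 58 s, if anything falls off the work surface, if the arm or the gripper's body presses on something with over 40 N, if the wrist force passes 120 N, or if a joint passes its speed limit or range.

## Working session

There is one attempt and no reset: what is moved stays moved. The work goes in short steps, Python scripts to look and compute and a tool call to move; the robot and the scene stay as the last step left them, time stands still between calls to the robot, and variables do not carry over. Pictures are saved under pics/ and viewed, and the job is handed in when it is done.

Besides the shell and the picture viewer there is one more tool, called after "Emit:" as name([rows], argument=value, ...), one row to a line, values as JSON. servo_tool: Moves the arm, as the interface text tells. Its arguments: {"type":"object","properties":{"rows":{"type":"array"},"jaw":{"type":"number"},"newtons":{"type":"number"}},"required":["rows"]}

```bash
mkdir -p pics; cat > h.py <<'E'
from station import r, eyes, order
import numpy as np, cv2
def shot(name,fn=None):
    p=eyes.camera(name)
    if fn: cv2.imwrite('pics/'+fn,cv2.cvtColor(p['img'],cv2.COLOR_RGB2BGR))
    return p
def ray(p,uv):
    f=210/np.tan(np.radians(p['vertical_fov'])/2)
    P=np.array(p['pose']); d=np.array([(uv[0]-p['cx'])/f,-(uv[1]-p['cy'])/f,-1])
    return P[:3,3],P[:3,:3]@d
def atz(p,uv,z):
    o,d=ray(p,uv); return o+d*(z-o[2])/d[2]
def proj(p,X):
    f=210/np.tan(np.radians(p['vertical_fov'])/2)
    P=np.array(p['pose']); c=P[:3,:3].T@(np.array(X)-P[:3,3])
    return np.array([p['cx']+f*c[0]/-c[2], p['cy']+f*-c[1]/-c[2]])
E
python3 - <<'E'
from h import *
for n in('side','top'):
    p=shot(n,n+'0.png'); print(n,{k:v for k,v in p.items() if k!='img'})
    for t in 'tube tube_mid tube_collar rack clip_left clip_right front_jaw rests rests_seat cradle cradle_seat bridge stop'.split():
        a=[(np.round(np.array(d['position'])*[560,420],1).tolist(),round(d['score'],2)) for d in eyes.tip_of(p,t)[:3]]
        print(t,a)
print(r.observe())
E
```

```text
side {'vertical_fov': 54.874636370476075, 'cx': 284.05318793727804, 'cy': 209.06525373108278, 'pose': array([[-9.79174203e-01,  1.20438555e-01, -1.63439389e-01,
         3.63510438e-01],
       [-2.03021697e-01, -5.81921126e-01,  7.87496027e-01,
         7.88373220e-01],
       [-2.63949697e-04,  8.04277537e-01,  5.94253795e-01,
         6.85738904e-01],
       [ 0.00000000e+00,  0.00000000e+00,  0.00000000e+00,
         1.00000000e+00]]), 'shot': 1}
tube [([258.5, 342.5], 0.58), ([394.9, 354.9], 0.55)]
tube_mid [([255.3, 324.4], 0.81), ([394.1, 354.0], 0.63)]
tube_collar [([270.2, 369.9], 0.86), ([364.2, 388.5], 0.77), ([331.7, 266.1], 0.16)]
rack [([257.9, 343.4], 0.7), ([308.0, 142.8], 0.32), ([164.4, 289.3], 0.19)]
clip_left [([261.1, 343.6], 0.72)]
clip_right [([248.6, 303.1], 0.86)]
front_jaw [([272.1, 343.1], 0.85), ([270.1, 367.1], 0.32)]
rests [([266.5, 229.1], 0.67)]
rests_seat [([265.5, 218.8], 0.85)]
cradle [([302.4, 177.7], 0.83)]
cradle_seat [([302.9, 159.4], 0.87), ([258.1, 343.1], 0.65)]
bridge [([309.9, 142.7], 0.59)]
stop [([309.6, 138.1], 0.92)]
top {'vertical_fov'
[... 1085 characters left out ...]
me_s': 1.4, 'q': array([ 1.35249107,  0.50753269, -0.23761246,  1.50020708,  0.12570509,
        1.14887339, -0.15478612]), 'dq': array([ 0.00125698,  0.00020577, -0.0006166 , -0.00040889, -0.00104143,
       -0.00036176, -0.00057589]), 'joint_torque': array([-1.29931027e-04, -6.20370841e+01, -2.18492389e+00, -2.49959081e+01,
        1.38168191e-02,  2.34171886e-03, -1.84530126e-05]), 'tcp_pos': array([ 0.19884085, -0.59252062,  0.23125264]), 'tcp_rot': array([ 9.86922057e-01,  1.61198180e-01,  5.54882696e-06, -2.18012922e-05]), 'contact_force': array([-0.30517761,  0.07428582, -0.29517482]), 'wrist_torque': array([ 0.02775469,  0.00952565, -0.02074991]), 'gripper_width': 0.9992008693044624}
```

View pics/side0.png

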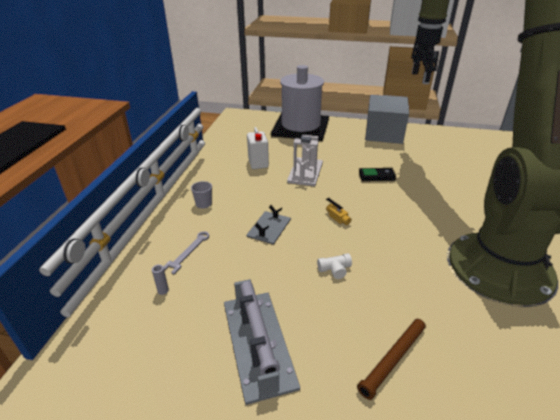

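View pics/top0.png

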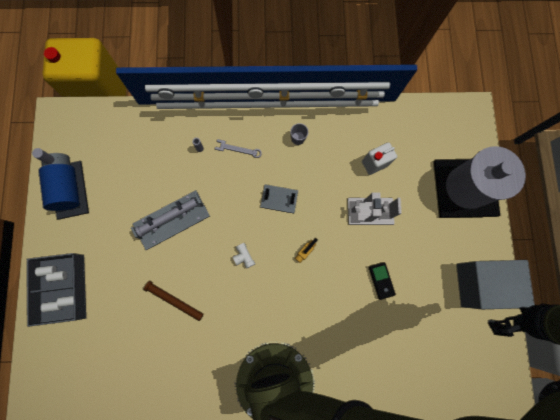

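```bash
python3 - <<'E'
from h import *
s=shot('side');t=shot('top')
for X in ([0,0,0],[0.199,-0.593,.231],[0.199,-0.593,.25]): print(proj(s,X),proj(t,X))
for uv,z in (((164.8,214.7),.06),((139.7,231.5),.06),((145.5,221.7),.06),((183.2,207.6),.06),((168.6,217.3),0),((273.2,200.2),0),((276.8,193),.045),((353.8,210.4),0),((365.2,206.7),.085),((376.6,202.2),.112),((394.9,207.3),.085)): print('top',uv,atz(t,uv,z).round(4))
for uv,z in (((255.3,324.4),.06),((270.2,369.9),.06),((261.1,343.6),.06),((248.6,303.1),.06),((257.9,343.4),0),((266.5,229.1),0),((265.5,218.8),.045),((302.4,177.7),0),((302.9,159.4),.085),((309.9,142.7),.112),((309.6,138.1),.085)): print('side',uv,atz(s,uv,z).round(4))
def crop(p,x0,y0,w,h,k,fn):
    im=cv2.cvtColor(p['img'],cv2.COLOR_RGB2BGR)[y0:y0+h,x0:x0+w]
    cv2.imwrite('pics/'+fn,cv2.resize(im,None,fx=k,fy=k,interpolation=cv2.INTER_CUBIC))
crop(t,120,180,100,75,8,'ct_rack.png'); crop(s,210,270,100,130,4.6,'cs_rack.png')
crop(t,250,170,60,50,10,'ct_rest.png'); crop(t,335,180,75,60,10,'ct_cr.png')
crop(s,240,190,60,60,10,'cs_rest.png'); crop(s,280,120,60,75,8,'cs_cr.png')
crop(s,400,30,60,70,8,'cs_g.png'); crop(t,450,260,110,100,6,'ct_g.png')
E
```

```text
[499.53456686 266.06215682] [273.6664306  383.39238405]
[418.25295002  81.96135172] [502.05874601 317.10630116]
[419.3994175   76.19099293] [506.6384127  317.73826735]
top (164.8, 214.7) [0.5199 0.3285 0.06  ]
top (139.7, 231.5) [0.4686 0.4041 0.06  ]
top (145.5, 221.7) [0.499  0.3875 0.06  ]
top (183.2, 207.6) [0.5413 0.2718 0.06  ]
top (168.6, 217.3) [0.5223 0.3318 0.    ]
top (273.2, 200.2) [ 0.5729 -0.0126  0.    ]
top (276.8, 193) [ 0.5864 -0.0236  0.045 ]
top (353.8, 210.4) [ 0.5328 -0.2801  0.    ]
top (365.2, 206.7) [ 0.5276 -0.2958  0.085 ]
top (376.6, 202.2) [ 0.5354 -0.3243  0.112 ]
top (394.9, 207.3) [ 0.5238 -0.3887  0.085 ]
side (255.3, 324.4) [0.5145 0.3271 0.06  ]
side (270.2, 369.9) [0.4656 0.4124 0.06  ]
side (261.1, 343.6) [0.4934 0.3655 0.06  ]
side (248.6, 303.1) [0.5407 0.2802 0.06  ]
side (257.9, 343.4) [0.5122 0.3257 0.    ]
side (266.5, 229.1) [ 0.5798 -0.0226  0.    ]
side (265.5, 218.8) [ 0.5781 -0.0096  0.045 ]
side (302.4, 177.7) [ 0.529  -0.2969  0.    ]
side (302.9, 159.4) [ 0.5243 -0.2644  0.085 ]
side (309.9, 142.7) [ 0.5132 -0.3235  0.112 ]
side (309.6, 138.1) [ 0.5262 -0.4079  0.085 ]
```

View pics/ct_rack.png

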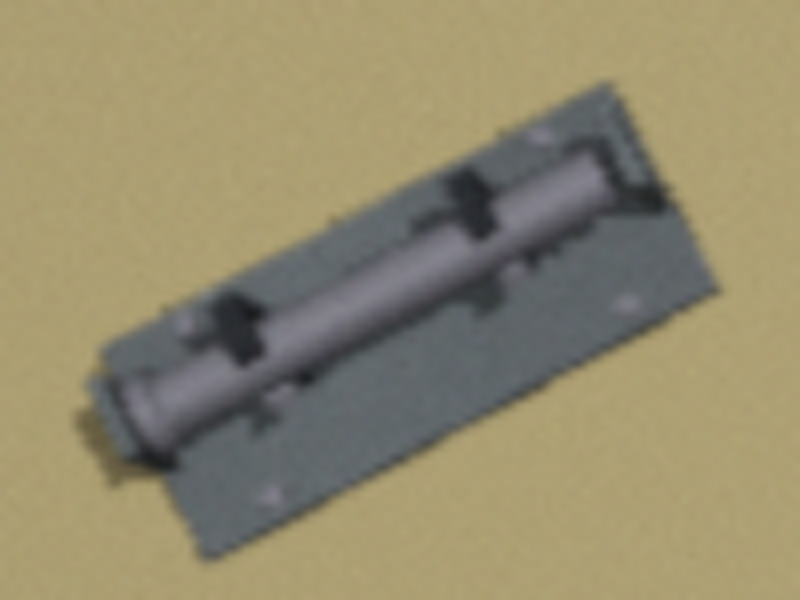

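View pics/cs_rack.png

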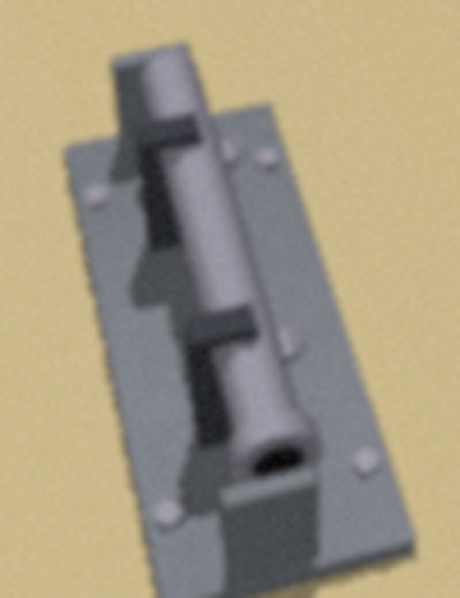

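View pics/ct_cr.png

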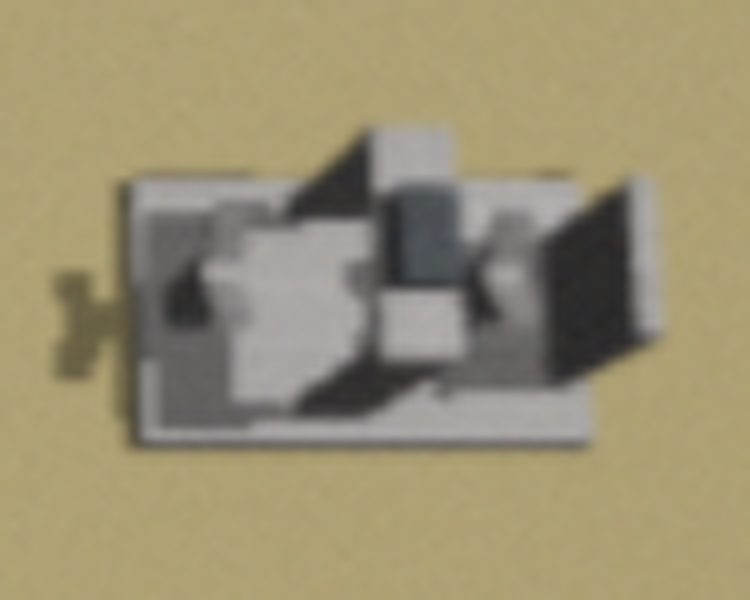

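View pics/cs_cr.png

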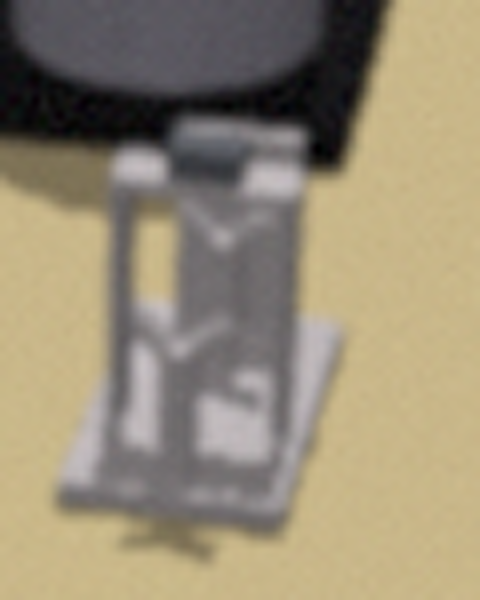

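View pics/ct_rest.png

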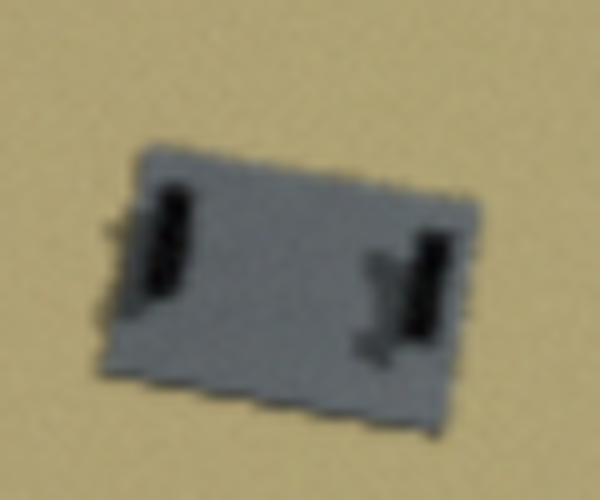

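View pics/cs_rest.png

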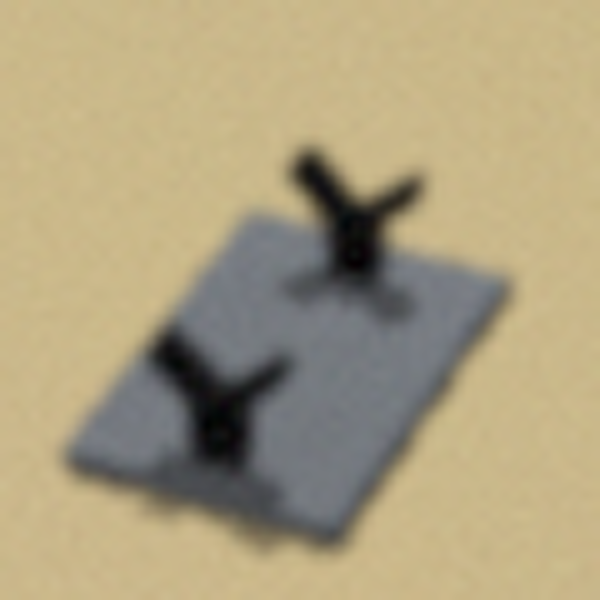

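View pics/cs_g.png

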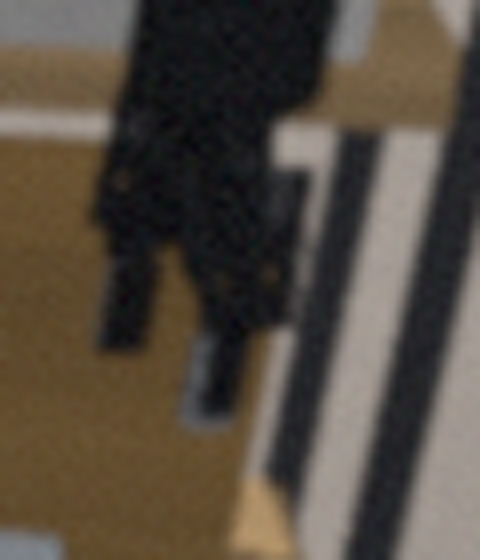

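View pics/ct_g.png

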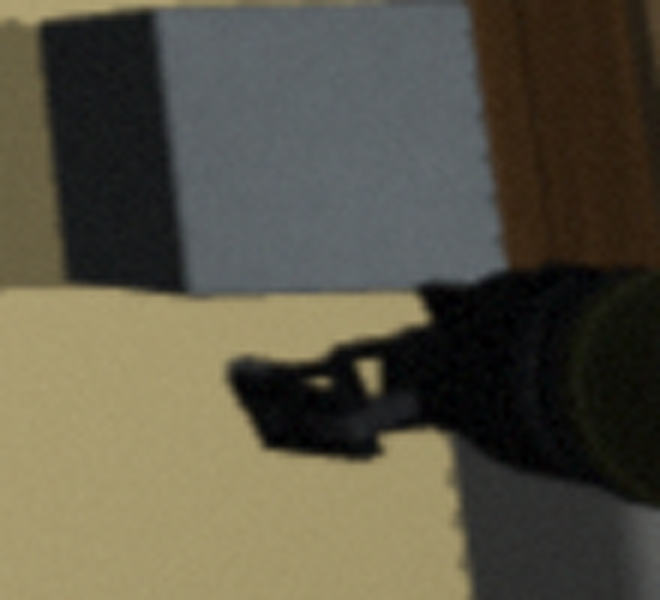

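```bash
python3 - <<'E'
from h import *
s=shot('side');t=shot('top')
def px(u,x0,y0,k): return np.array([x0+(u[0]+.5)/k-.5,y0+(u[1]+.5)/k-.5])
def rep(p,n,us,x0,y0,k,z):
    X=[atz(p,px(u,x0,y0,k),z)[:2] for u in us]
    print(n,np.round(X,4).tolist(),'sides',[round(float(np.linalg.norm(X[i]-X[i-1])),4) for i in range(len(X))],'c',np.mean(X,0).round(4), 'ang',[round(float(np.degrees(np.arctan2(*(X[i]-X[i-1])[::-1]))),1) for i in range(len(X))])
rep(t,'rack',[(610,82),(718,290),(207,560),(105,345)],120,180,8,.01)
rep(s,'rackS',[(66,147),(270,103),(412,545),(160,610)],210,270,4.6,.01)
rep(t,'rests',[(145,145),(480,203),(440,435),(100,375)],250,170,10,.008)
rep(s,'restsS',[(255,215),(510,280),(340,540),(75,455)],240,190,10,.008)
rep(t,'crad',[(575,180),(590,445),(140,445),(135,180)],335,180,10,.012)
T=np.array([.199,-.593]);d=np.array([.318,-.948])
for sg in(-1,1):
  for z in(.231,.244): X=[*(T+sg*.0425*d),z]; print(sg,z,proj(s,X),proj(t,X))
E
```

```text
rack [[0.6108, 0.2423], [0.5227, 0.1974], [0.4172, 0.4001], [0.5052, 0.4442]] sides [0.2279, 0.099, 0.2285, 0.0984] c [0.514 0.321] ang [-62.4, -153.0, 117.5, 26.6]
rackS [[0.6079, 0.2463], [0.5209, 0.2006], [0.4158, 0.4061], [0.503, 0.4501]] sides [0.2292, 0.0982, 0.2308, 0.0977] c [0.5119 0.3258] ang [-62.8, -152.3, 117.1, 26.8]
rests [[0.6268, 0.0168], [0.6048, -0.0943], [0.5265, -0.0783], [0.5489, 0.0331]] sides [0.0796, 0.1132, 0.0799, 0.1137] c [ 0.5768 -0.0307] ang [-11.9, -101.2, 168.4, 78.6]
restsS [[0.6001, -0.0898], [0.5245, -0.075], [0.5461, 0.0393], [0.6209, 0.0208]] sides [0.1125, 0.077, 0.1163, 0.077] c [ 0.5729 -0.0262] ang [-100.6, 168.9, 79.3, -13.9]
crad [[0.5714, -0.4078], [0.4822, -0.4055], [0.4854, -0.257], [0.5743, -0.2608]] sides [0.1471, 0.0892, 0.1485, 0.089] c [ 0.5283 -0.3328] ang [-91.1, 178.5, 88.8, -2.4]
-1 0.231 [423.33958206  86.45420696] [487.44905317 322.93915734]
-1 0.244 [424.17295612  82.43999294] [490.38196928 323.44759704]
1 0.231 [413.41922955  77.69188497] [516.56225511 311.31583837]
1 0.244 [414.15447175  73.82852768] [519.85544299 311.66807516]
```

Candidates: the grey steel tube in the rack (top 168,215; side 258,340), the brown look-alike (top 175,300; side 394,355), and the rail pipes at the back. I choose the grey collared one in the rack. The close crop confirms it: collar at top (139,231), and hooks on the side away from the robot.

Emit:
servo_tool([
  {"x": 0.1, "y": 0.1, "z": 0.03, "spin": 0.1},
  {"x": 0.25, "y": 0.24, "z": 0.05, "spin": 0.2},
  {"x": 0.25, "y": 0.24, "z": 0.05, "spin": 0.4},
  {"x": 0.25, "y": 0.24, "z": 0.05, "spin": 0.5},
  {"x": 0.25, "y": 0.24, "z": 0.05, "spin": 0.6},
  {"x": 0.25, "y": 0.24, "z": 0.05, "spin": 0.7},
  {"x": 0.35, "y": 0.59, "z": 0.05, "spin": 0.8},
  {"x": 0.35, "y": 0.59, "z": 0.05, "spin": 0.9},
  {"x": 0.35, "y": 0.59, "z": 0.05, "spin": 1.0},
  {"x": 0.35, "y": 0.59, "z": 0.05, "spin": 1.1},
  {"x": 0.35, "y": 0.59, "z": 0.05, "spin": 1.2},
  {"x": 0.35, "y": 0.59, "z": 0.05, "spin": 1.3},
  {"x": 0.314, "y": 0.91, "z": 0.0, "spin": 1.4},
  {"x": 0.314, "y": 0.917, "z": 0.0, "spin": 1.5},
  {"x": 0.314, "y": 0.917, "z": -0.05, "spin": 1.6},
  {"x": 0.314, "y": 0.917, "z": -0.09, "spin": 1.723},
  {"x": 0.314, "y": 0.917, "z": -0.09, "spin": 1.723},
  {"x": 0.314, "y": 0.917, "z": -0.09, "spin": 1.723},
  {"x": 0.314, "y": 0.917, "z": -0.09, "spin": 1.723},
  {"x": 0.314, "y": 0.917, "z": -0.09, "spin": 1.723},
])

```text
time_s: 4.1
tcp_pos: [0.5131, 0.324, 0.1414]
tcp_rot: [0.521, 0.854, -0.0, 0.0]
contact_force: [-0.9, -0.1, -0.0]
gripper_width: 1.003
```

```bash
cat >> h.py <<'E'
def crop(p,x0,y0,w,h,k,fn,marks=()):
    im=cv2.cvtColor(p['img'],cv2.COLOR_RGB2BGR)[y0:y0+h,x0:x0+w]
    im=cv2.resize(im,None,fx=k,fy=k,interpolation=cv2.INTER_CUBIC)
    for m in marks: cv2.circle(im,tuple(int(v) for v in (np.array(m)-[x0,y0]+.5)*k),3,(0,0,255),-1)
    cv2.imwrite('pics/'+fn,im)
def tips(o,z=0.0,w=.0425):
    from scipy.spatial.transform import Rotation as R
    q=R.from_quat(o['tcp_rot']); T=np.array(o['tcp_pos'])
    return [T+q.apply([0,sg*w,-z]) for sg in(-1,1)]
E
python3 - <<'E'
from h import *
o=r.observe(); print(o['tcp_pos'],o['tcp_rot'],o['q'])
s=shot('side');t=shot('top')
m=lambda p:[proj(p,X) for X in tips(o,.013)]
crop(s,190,240,130,160,3.6,'s1.png',m(s)); crop(t,110,170,110,90,7,'t1.png',m(t))
print(m(s),m(t))
E
```

```text
[0.51313796 0.32397285 0.14135838] [ 5.20535258e-01  8.53840093e-01 -2.95067678e-04  2.30978725e-04] [-0.16037165  0.64398613 -0.74419984  1.66952963  0.49611771  1.02649547
 -0.59274287]
[array([277.74945975, 283.91710201]), array([230.04722129, 293.76421382])] [array([164.2102318 , 223.86884828]), array([151.35674945, 198.34108477])]
```

View pics/s1.png

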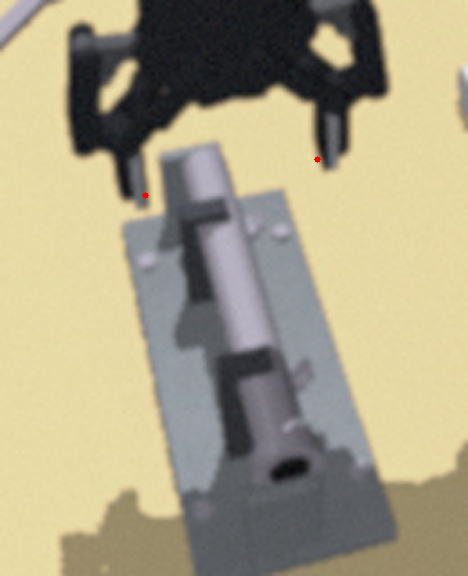

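View pics/t1.png

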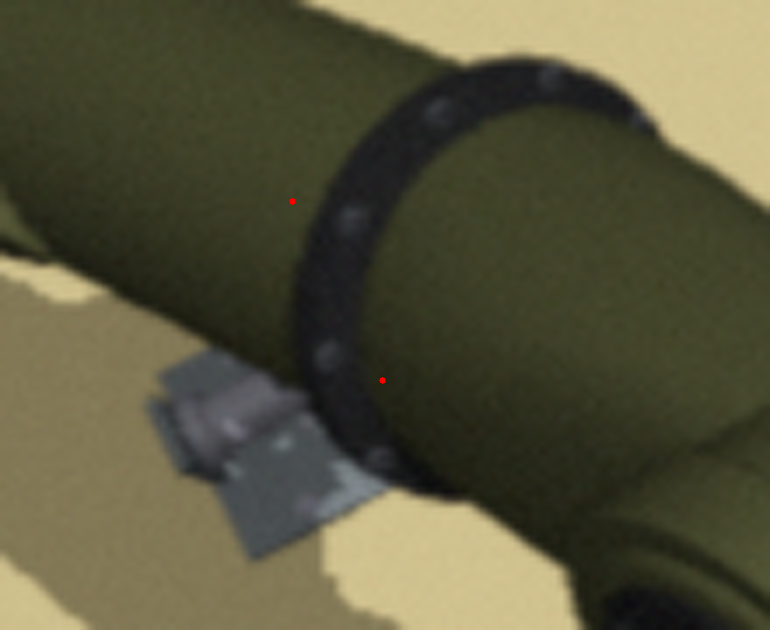

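Emit:
servo_tool([
  {"z": -0.05},
  {"z": -0.09},
  {"z": -0.1},
  {"z": -0.1},
])

```text
invalid input at $.rows[0]: expected keys x, y, z, spin
```

```bash
python3 - <<'E'
from h import *
o=r.observe(); print(o['time_s'],o['tcp_pos'],o['contact_force'])
s=shot('side')
crop(s,190,240,130,160,3.6,'s2.png')
E
```

```text
4.2 [0.51394123 0.32307309 0.14201308] [0.45704079 0.49660057 0.44041662]
```

View pics/s2.png

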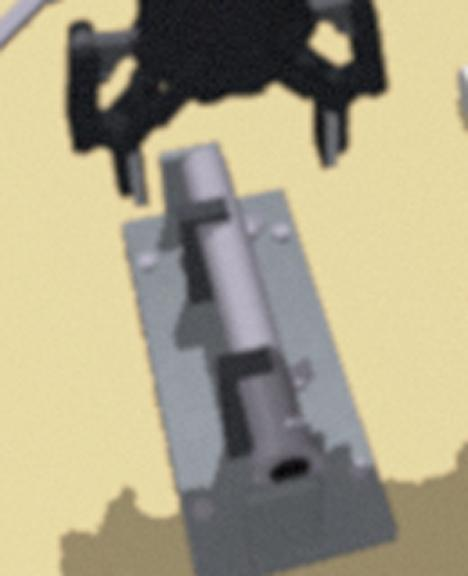

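Emit:
servo_tool([
  {"x": 0, "y": 0, "z": -0.05, "spin": 0},
  {"x": 0, "y": 0, "z": -0.09, "spin": 0},
  {"x": 0, "y": 0, "z": -0.1, "spin": 0},
  {"x": 0, "y": 0, "z": -0.1, "spin": 0},
])

```text
time_s: 4.75
tcp_pos: [0.5134, 0.3242, 0.042]
tcp_rot: [0.521, 0.854, 0.0, 0.0]
contact_force: [-0.2, 0.2, 0.5]
gripper_width: 1.0
```

```bash
python3 - <<'E'
from h import *
o=r.observe(); print(o['time_s'],o['tcp_pos'],o['contact_force'])
s=shot('side')
crop(s,190,240,130,160,3.6,'s2.png')
E
```

```text
4.75 [0.51339759 0.32421277 0.04198323] [-0.15718588  0.24693399  0.53947462]
```

View pics/s2.png

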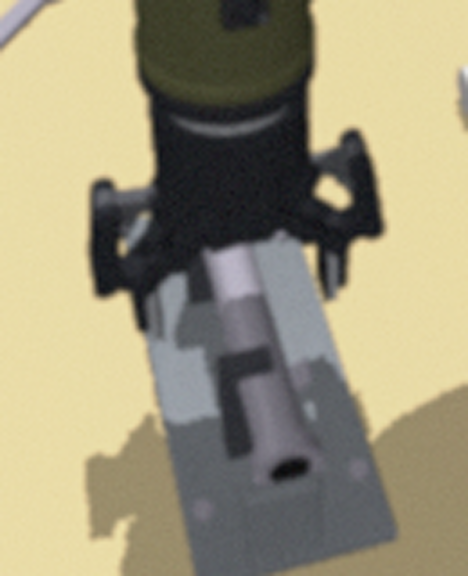

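Emit:
servo_tool([
  {"x": 0, "y": 0, "z": 0, "spin": 0},
  {"x": 0, "y": 0, "z": 0, "spin": 0},
  {"x": 0, "y": 0, "z": 0, "spin": 0},
  {"x": 0, "y": 0, "z": 0, "spin": 0},
  {"x": 0, "y": 0, "z": 0, "spin": 0},
  {"x": 0, "y": 0, "z": 0, "spin": 0},
], jaw=0.01, newtons=30)

```text
time_s: 5.55
tcp_pos: [0.513, 0.3246, 0.0418]
tcp_rot: [0.52, 0.854, 0.0, 0.0]
contact_force: [-0.5, -1.0, 6.9]
gripper_width: 0.295
```

Emit:
servo_tool([
  {"x": 0, "y": 0, "z": 0, "spin": 0},
  {"x": -0.005, "y": -0.0026, "z": 0, "spin": 0},
  {"x": -0.01, "y": -0.0052, "z": 0, "spin": 0},
  {"x": -0.015, "y": -0.0077, "z": 0, "spin": 0},
  {"x": -0.02, "y": -0.0103, "z": 0, "spin": 0},
  {"x": -0.025, "y": -0.0129, "z": 0, "spin": 0},
  {"x": -0.03, "y": -0.0155, "z": 0.0, "spin": 0},
  {"x": -0.037, "y": -0.019, "z": 0.0, "spin": 0},
  {"x": -0.045, "y": -0.023, "z": 0.0, "spin": 0},
  {"x": -0.049, "y": -0.0253, "z": 0.0, "spin": 0},
  {"x": -0.049, "y": -0.0253, "z": 0.0, "spin": 0},
], newtons=60)

```text
time_s: 6.92
tcp_pos: [0.4634, 0.2987, 0.0409]
tcp_rot: [0.52, 0.854, -0.001, -0.0]
contact_force: [-0.7, 0.1, -1.8]
gripper_width: 0.285
```

```bash
python3 - <<'E'
from h import *
o=r.observe(); print(o['time_s'],o['tcp_pos'],o['contact_force'],o['wrist_torque'])
s=shot('side')
crop(s,190,240,130,160,3.6,'s3.png')
E
```

```text
6.925 [0.46336146 0.29870907 0.04091091] [-0.72238783  0.05283217 -1.80613195] [ 0.00025493 -0.05775106 -0.03585379]
```

View pics/s3.png

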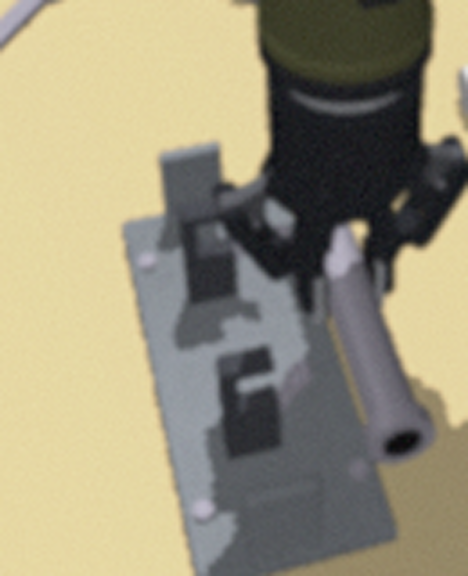

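Emit:
servo_tool([
  {"x": 0, "y": 0, "z": 0.05, "spin": 0},
  {"x": 0, "y": 0, "z": 0.1, "spin": 0},
  {"x": 0.02, "y": -0.04, "z": 0.11, "spin": -0.07},
  {"x": 0.04, "y": -0.09, "z": 0.11, "spin": -0.19},
  {"x": 0.06, "y": -0.14, "z": 0.11, "spin": -0.31},
  {"x": 0.078, "y": -0.19, "z": 0.11, "spin": -0.43},
  {"x": 0.097, "y": -0.24, "z": 0.11, "spin": -0.55},
  {"x": 0.112, "y": -0.285, "z": 0.1, "spin": -0.64},
  {"x": 0.116, "y": -0.309, "z": 0.08, "spin": -0.67},
  {"x": 0.116, "y": -0.309, "z": 0.06, "spin": -0.67},
  {"x": 0.116, "y": -0.309, "z": 0.05, "spin": -0.67},
  {"x": 0.116, "y": -0.309, "z": 0.05, "spin": -0.67},
  {"x": 0.116, "y": -0.309, "z": 0.05, "spin": -0.67},
])

```text
time_s: 8.6
tcp_pos: [0.5803, -0.0091, 0.092]
tcp_rot: [0.772, 0.636, 0.001, 0.0]
contact_force: [-0.5, -0.4, -2.2]
gripper_width: 0.283
```

```bash
python3 - <<'E'
from h import *
o=r.observe(); print(o['time_s'],o['tcp_pos'],o['tcp_rot'],o['contact_force'],o['wrist_torque'])
s=shot('side','s4f.png');t=shot('top','t4f.png')
crop(s,200,120,130,150,4,'s4.png')
for n in('tube_mid','tube_collar','rests_seat'):
  for p in(s,t): print(n,[(np.round(np.array(d['position'])*[560,420],1).tolist(),round(d['score'],2)) for d in eyes.tip_of(p,n)[:3]])
c=np.array([.580,-.010,.110]); a=np.array([.193,.981,0])
for k in(-.1,0,.1): print(k,proj(s,c+k*a),proj(t,c+k*a))
E
```

```text
8.6 [ 0.5803142  -0.00913538  0.09197435] [7.71971949e-01 6.35656359e-01 5.00525690e-04 2.28718607e-04] [-0.52844146 -0.44676488 -2.15092743] [-0.00882373  0.0348418  -0.00883623]
tube_mid [([263.1, 202.6], 0.86)]
tube_mid [([272.3, 188.6], 0.79), ([175.5, 298.6], 0.59)]
tube_collar [([365.2, 388.0], 0.98), ([166.0, 290.1], 0.74), ([337.4, 215.3], 0.74)]
tube_collar [([242.8, 182.4], 0.67)]
rests_seat [([268.4, 217.2], 0.9)]
rests_seat [([275.4, 191.2], 0.75)]
-0.1 [279.96185422 178.22442953] [305.37837288 195.61346444]
0 [264.05791116 197.96655354] [273.0178463  190.05292527]
0.1 [245.62543666 220.8474326 ] [240.6956808  184.49897773]
```

View pics/s4.png

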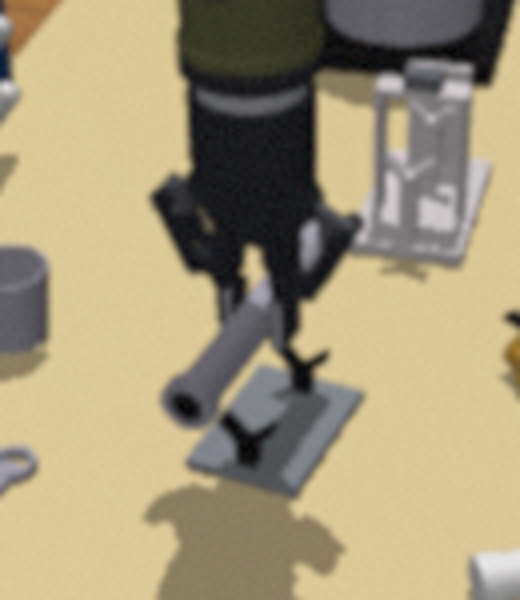

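View pics/t4f.png

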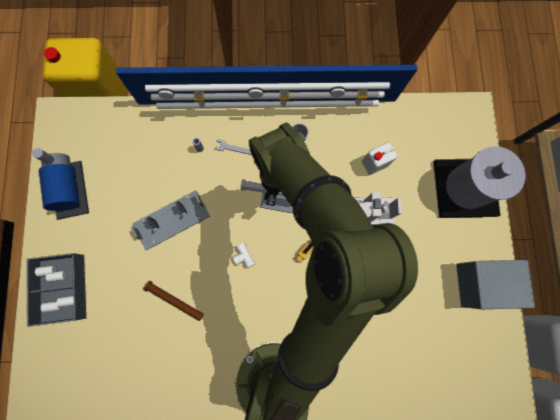

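```bash
python3 - <<'E'
import cv2
im=cv2.imread('pics/t4f.png')[165:225,230:310]; cv2.imwrite('pics/t4.png',cv2.resize(im,None,fx=10,fy=10,interpolation=cv2.INTER_CUBIC))
E
```

```text
(no output)
```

View pics/t4.png

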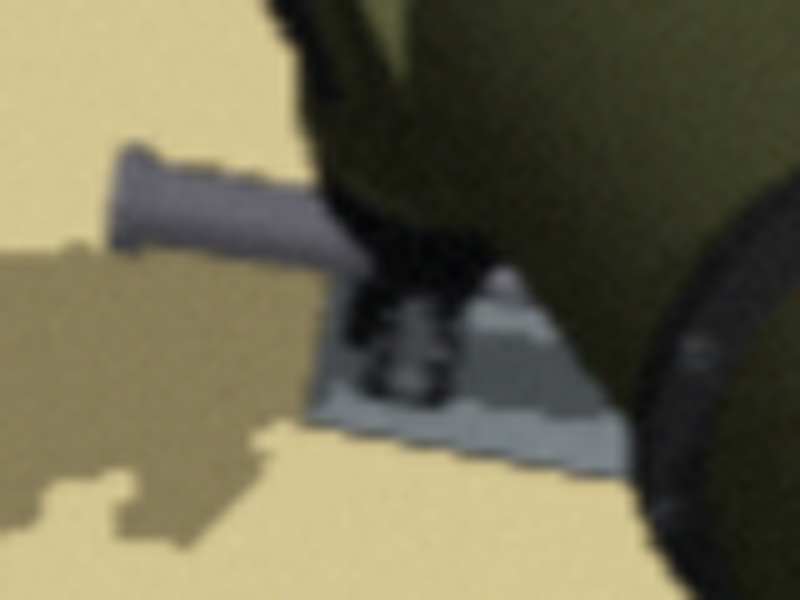

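Emit:
servo_tool([
  {"x": 0, "y": 0, "z": -0.03, "spin": 0},
  {"x": 0, "y": 0, "z": -0.05, "spin": 0},
  {"x": 0, "y": 0, "z": -0.06, "spin": 0},
  {"x": 0, "y": 0, "z": -0.062, "spin": 0},
  {"x": 0, "y": 0, "z": -0.062, "spin": 0},
])

```text
time_s: 9.62
tcp_pos: [0.5803, -0.0097, 0.0298]
tcp_rot: [0.772, 0.635, 0.0, 0.0]
contact_force: [0.2, 0.6, -1.7]
gripper_width: 0.282
```

```bash
python3 - <<'E'
from h import *
o=r.observe(); print(o['time_s'],o['tcp_pos'],o['contact_force'],o['wrist_torque'])
s=shot('side')
crop(s,200,120,130,150,4,'s5.png')
E
```

```text
9.625 [ 0.5802537  -0.00969054  0.02980397] [ 0.19455271  0.62778299 -1.71312764] [-0.03003182 -0.01732093 -0.00366395]
```

View pics/s5.png

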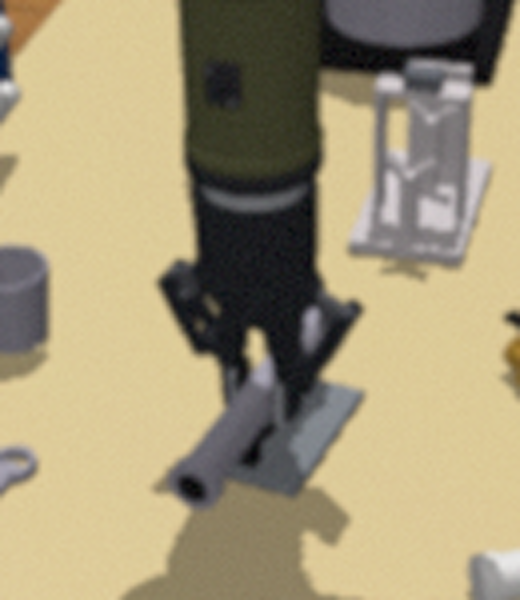

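Emit:
servo_tool([
  {"x": 0, "y": 0, "z": -0.001, "spin": 0},
  {"x": 0, "y": 0, "z": -0.002, "spin": 0},
  {"x": 0, "y": 0, "z": -0.003, "spin": 0},
  {"x": 0, "y": 0, "z": -0.003, "spin": 0},
])

```text
time_s: 10.18
tcp_pos: [0.5805, -0.0098, 0.0271]
tcp_rot: [0.773, 0.635, 0.001, 0.001]
contact_force: [0.1, 1.0, 4.3]
gripper_width: 0.285
```

Emit:
servo_tool([
  {"x": 0, "y": 0, "z": -0.001, "spin": 0},
  {"x": 0, "y": 0, "z": -0.001, "spin": 0},
  {"x": 0, "y": 0, "z": -0.001, "spin": 0},
  {"x": 0, "y": 0, "z": -0.001, "spin": 0},
], jaw=0.04)

```text
time_s: 10.68
tcp_pos: [0.5798, -0.0098, 0.0252]
tcp_rot: [0.772, 0.635, -0.0, -0.0]
contact_force: [-0.1, 0.0, 0.2]
gripper_width: 0.467
```

```bash
python3 - <<'E'
from h import *
o=r.observe(); print(o['time_s'],o['tcp_pos'],o['contact_force'],o['gripper_width'])
s=shot('side')
crop(s,200,120,130,150,4,'s6.png')
E
```

```text
10.675 [ 0.57978098 -0.00977281  0.02518099] [-0.132514    0.01594573  0.19763969] 0.4672105934494222
```

View pics/s6.png

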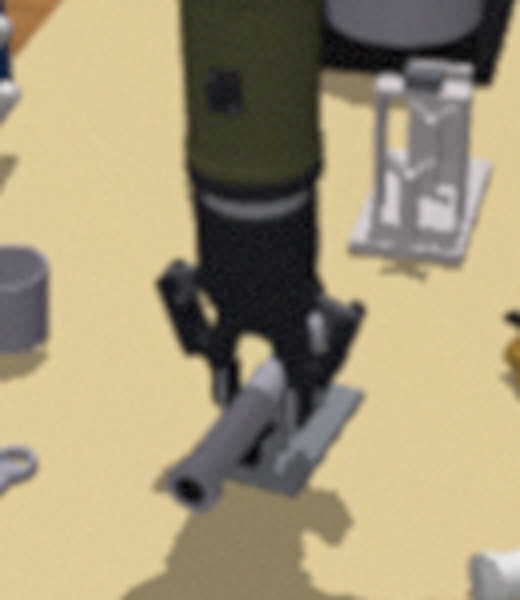

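Emit:
servo_tool([
  {"x": 0, "y": 0, "z": 0, "spin": 0},
  {"x": 0, "y": 0, "z": 0.0, "spin": 0},
  {"x": 0, "y": 0, "z": 0.03, "spin": 0},
  {"x": 0, "y": 0, "z": 0.08, "spin": 0},
  {"x": 0.0112, "y": 0.0569, "z": 0.09, "spin": 0},
  {"x": 0.0112, "y": 0.0569, "z": 0.09, "spin": 0},
  {"x": 0.0112, "y": 0.0569, "z": 0.09, "spin": 0},
], jaw=0.07)

```text
time_s: 11.6
tcp_pos: [0.5907, 0.047, 0.115]
tcp_rot: [0.772, 0.636, -0.0, 0.0]
contact_force: [0.1, -1.1, -0.3]
gripper_width: 0.814
```

```bash
python3 - <<'E'
from h import *
o=r.observe(); print(o['time_s'],o['tcp_pos'],o['contact_force'],o['gripper_width'])
s=shot('side');t=shot('top')
crop(s,200,120,130,150,4,'s7.png');crop(t,220,160,100,75,8,'t7.png')
c=np.array([.5804,-.0115,.045]); a=np.array([.193,.981,0])
for k in(-.1,0,.1): print(k,proj(s,c+k*a),proj(t,c+k*a))
E
```

```text
11.6 [0.59071876 0.0469968  0.11502993] [ 0.06601503 -1.10698281 -0.26583558] 0.8140294656457128
-0.1 [280.08221436 197.86626918] [303.74621957 200.14487874]
0 [264.79298706 218.24720012] [273.08654691 194.87389503]
0.1 [247.17267534 241.73552621] [242.46131092 189.60883165]
```

View pics/s7.png

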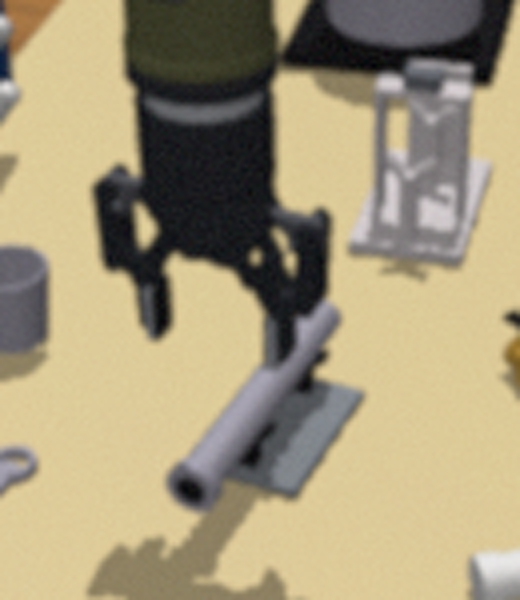

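View pics/t7.png

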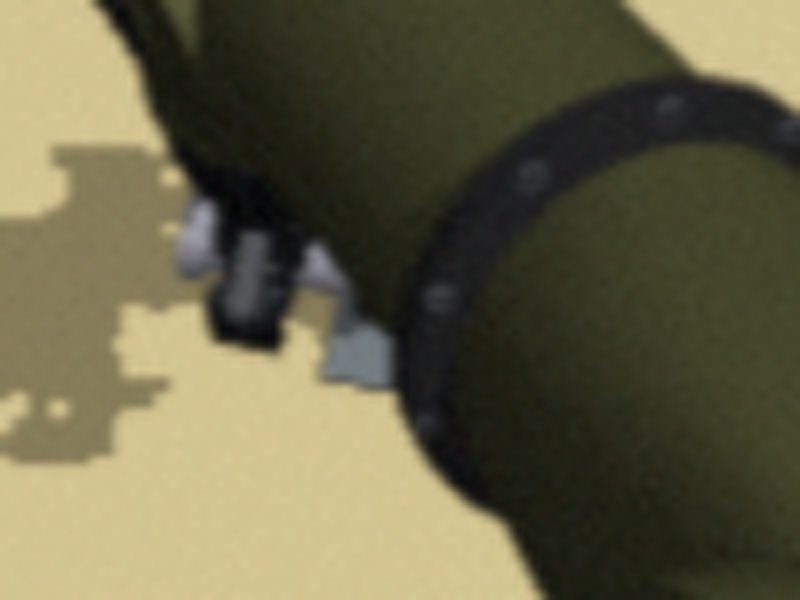

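Emit:
servo_tool([
  {"x": 0, "y": 0, "z": -0.05, "spin": 0},
  {"x": 0, "y": 0, "z": -0.08, "spin": 0},
  {"x": 0, "y": 0, "z": -0.089, "spin": 0},
  {"x": 0, "y": 0, "z": -0.089, "spin": 0},
], jaw=0.07)

```text
time_s: 12.2
tcp_pos: [0.5909, 0.0466, 0.0261]
tcp_rot: [0.772, 0.635, -0.0, -0.0]
contact_force: [-0.8, 0.3, 1.5]
gripper_width: 0.821
```

Emit:
servo_tool([
  {"x": 0, "y": 0, "z": 0, "spin": 0},
  {"x": 0, "y": 0, "z": 0, "spin": 0},
  {"x": 0, "y": 0, "z": 0, "spin": 0},
  {"x": 0, "y": 0, "z": 0, "spin": 0},
  {"x": 0, "y": 0, "z": 0, "spin": 0},
  {"x": 0, "y": 0, "z": 0, "spin": 0},
], jaw=0.01, newtons=90)

```text
time_s: 12.95
tcp_pos: [0.592, 0.0471, 0.0271]
tcp_rot: [0.772, 0.635, 0.001, 0.001]
contact_force: [1.5, -0.7, 6.6]
gripper_width: 0.275
```

Emit:
servo_tool([
  {"x": 0, "y": 0, "z": 0.02, "spin": 0},
  {"x": 0, "y": 0, "z": 0.06, "spin": 0},
  {"x": 0, "y": 0, "z": 0.11, "spin": 0},
  {"x": 0, "y": 0, "z": 0.14, "spin": 0},
  {"x": 0, "y": 0, "z": 0.14, "spin": 0},
], newtons=110)

```text
time_s: 13.58
tcp_pos: [0.5918, 0.0474, 0.168]
tcp_rot: [0.772, 0.635, 0.001, 0.001]
contact_force: [-0.0, 0.3, -2.6]
gripper_width: 0.268
```

```bash
python3 - <<'E'
from h import *
o=r.observe(); print(o['time_s'],o['tcp_pos'],o['contact_force'],o['wrist_torque'],o['gripper_width'])
s=shot('side');t=shot('top')
crop(s,200,80,130,150,4,'s8.png');crop(t,220,150,120,90,6.5,'t8.png')
T=np.array(o['tcp_pos']); c=T+[0,0,.019]; a=np.array([.193,.981,0])
for k in(-.16,.04): print(k,proj(s,c+k*a),proj(t,c+k*a),(proj(s,c+k*a)-[200,80])*4)
E
```

```text
13.575 [0.59176762 0.04742239 0.16803529] [-0.04336075  0.32485426 -2.56215464] [ 0.12610243 -0.02660213  0.05701822] 0.2677631605743564
-0.16 [279.8199095  152.36354669] [308.6809655  189.29932132] [319.27963802 289.45418676]
0.04 [243.73369215 192.81096431] [239.46130638 177.41397272] [174.93476858 451.24385725]
```

View pics/s8.png

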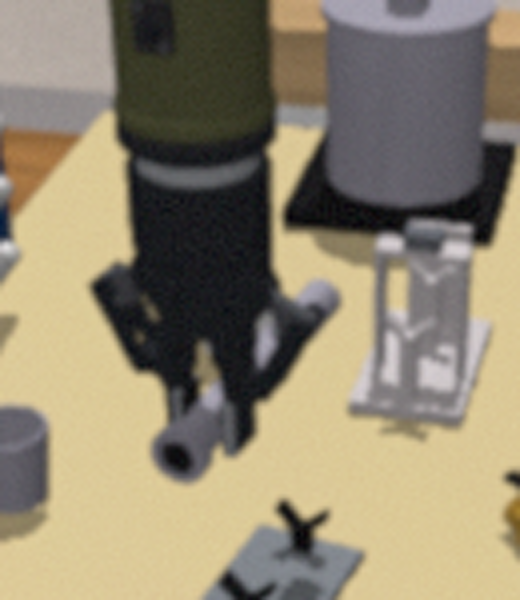

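```bash
python3 - <<'E'
from h import *
s=shot('side');t=shot('top','t9.png')
crop(s,280,115,60,75,8,'s9.png'); crop(t,330,175,80,60,10,'t9c.png')
def pr(u,k,x0,y0): return np.array(u)/k+[x0,y0]-.5+.5/k
for u in((58,490),(283,515),(343,322)):
    print(atz(s,pr(u,8,280,120)-[1.3,0],.012))
# predicted vee features for origin guess
for O in ([.5301,-.2918,0],):
    a=np.array([.020,1,0]);b=np.array([1,-.020,0])
    L=[]
    for y in(.026,-.064):
        for x,z in((-.019,.082),(0,.066),(.019,.082)): L.append(np.array(O)+a*y+b*x+[0,0,z])
    for y,x in((.035,-.045),(.035,.045),(-.115,.045),(-.115,-.045)): L.append(np.array(O)+a*y+b*x+[0,0,.012])
    crop(s,280,115,60,75,8,'s9m.png',[proj(s,X)+[1.3,0] for X in L]); crop(t,330,175,80,60,10,'t9m.png',[proj(t,X)+[.4,.5] for X in L])
E
```

```text
[ 0.57426677 -0.24948022  0.012     ]
[ 0.48642772 -0.24950579  0.012     ]
[ 0.48341194 -0.40202551  0.012     ]
```

View pics/s9m.png

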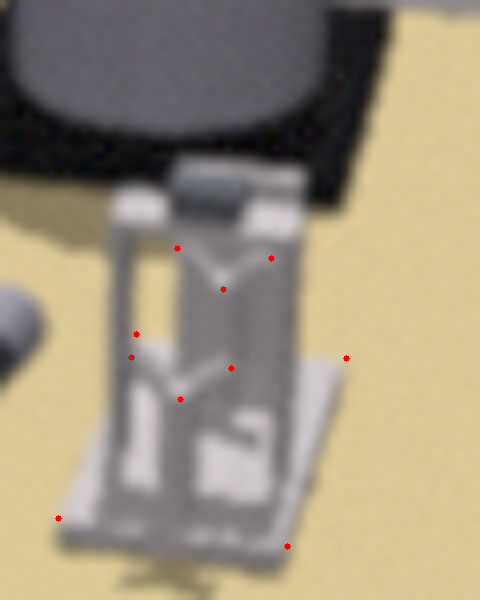

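View pics/t9m.png

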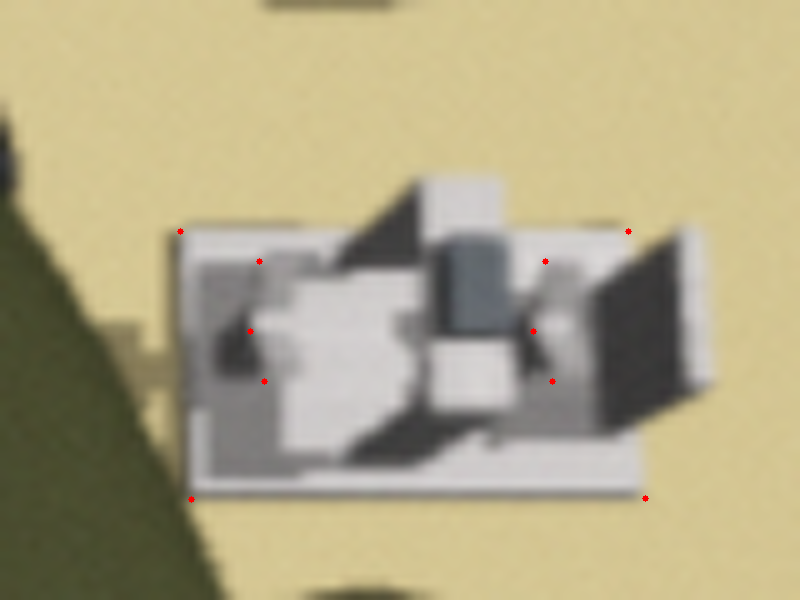

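Emit:
servo_tool([
  {"x": -0.02, "y": -0.04, "z": 0, "spin": 0.05},
  {"x": -0.04, "y": -0.09, "z": 0, "spin": 0.12},
  {"x": -0.057, "y": -0.129, "z": -0.02, "spin": 0.173},
  {"x": -0.057, "y": -0.129, "z": -0.06, "spin": 0.173},
  {"x": -0.057, "y": -0.129, "z": -0.09, "spin": 0.173},
  {"x": -0.057, "y": -0.129, "z": -0.094, "spin": 0.173},
  {"x": -0.057, "y": -0.129, "z": -0.094, "spin": 0.173},
])

```text
time_s: 14.65
tcp_pos: [0.534, -0.0815, 0.0722]
tcp_rot: [0.714, 0.7, -0.0, -0.0]
contact_force: [0.0, 0.3, -1.4]
gripper_width: 0.27
```

```bash
cat > look.py <<'E'
from h import *
import sys
n=sys.argv[1]
o=r.observe(); print(o['time_s'],o['tcp_pos'],o['tcp_rot'],o['contact_force'],o['wrist_torque'],o['gripper_width'])
s=shot('side');t=shot('top')
crop(s,255,105,100,130,4.6,'s%s.png'%n);crop(t,250,160,160,100,5,'t%s.png'%n)
E
python3 look.py 10
```

```text
14.65 [ 0.5340054  -0.08154083  0.07217331] [ 7.14290207e-01  6.99849458e-01 -1.45340938e-04 -4.64106231e-04] [ 0.02652755  0.25901221 -1.37974241] [0.07267296 0.00924611 0.02616005] 0.27014886318185466
```

View pics/s10.png

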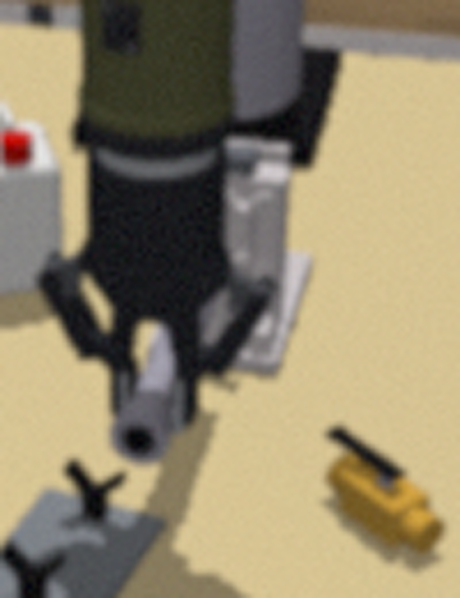

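View pics/t10.png

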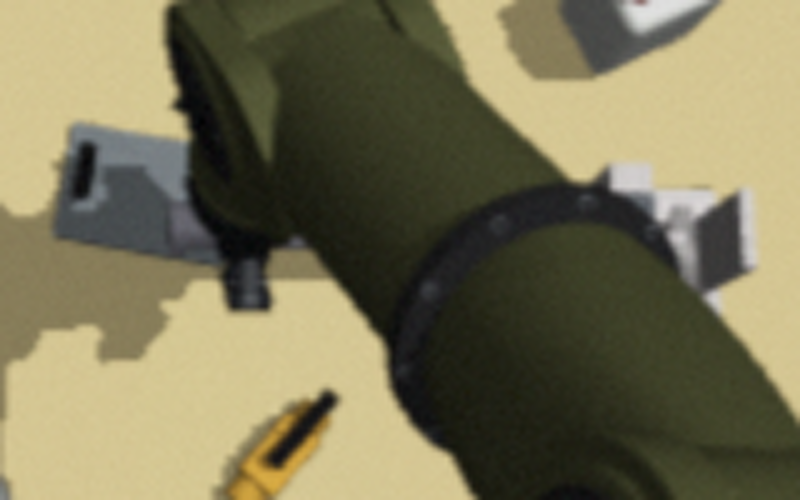

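Emit:
servo_tool([
  {"x": -0.0006, "y": -0.03, "z": 0, "spin": 0},
  {"x": -0.001, "y": -0.05, "z": 0, "spin": 0},
  {"x": -0.0013, "y": -0.065, "z": 0, "spin": 0},
  {"x": -0.0016, "y": -0.08, "z": 0, "spin": 0},
  {"x": -0.0016, "y": -0.08, "z": 0, "spin": 0},
])

```text
time_s: 15.38
tcp_pos: [0.5322, -0.1633, 0.0722]
tcp_rot: [0.715, 0.699, -0.0, 0.0]
contact_force: [-0.3, -0.0, -2.8]
gripper_width: 0.271
```

```bash
python3 look.py 11
```

```text
15.375 [ 0.53223095 -0.16333182  0.07218739] [ 7.15261111e-01  6.98857285e-01 -1.88180249e-04  5.02632818e-05] [-0.33754533 -0.023647   -2.78808702] [ 0.14962132 -0.00254111 -0.05265432] 0.27094967993954605
```

View pics/s11.png

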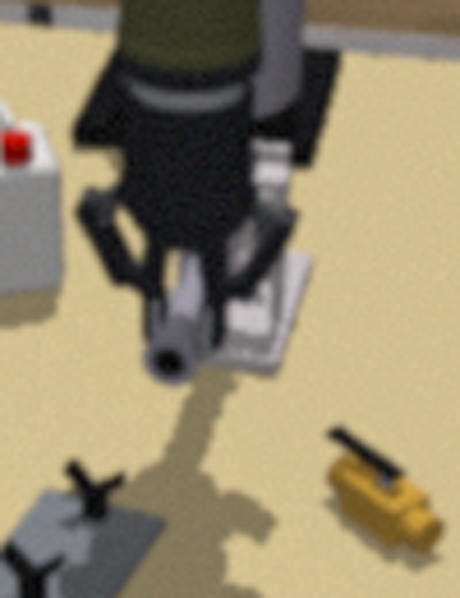

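View pics/t11.png

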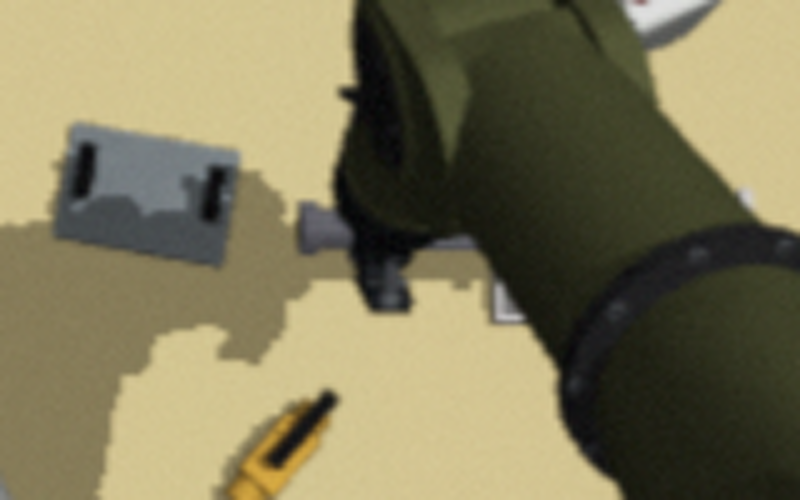

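Emit:
servo_tool([
  {"x": -0.0003, "y": -0.015, "z": 0, "spin": 0},
  {"x": -0.0006, "y": -0.03, "z": 0, "spin": 0},
  {"x": -0.0009, "y": -0.045, "z": 0, "spin": 0},
  {"x": -0.0012, "y": -0.06, "z": 0, "spin": 0},
  {"x": -0.0012, "y": -0.06, "z": 0, "spin": 0},
])

```text
time_s: 16.1
tcp_pos: [0.5308, -0.224, 0.072]
tcp_rot: [0.716, 0.699, -0.0, 0.0]
contact_force: [-0.9, 0.7, -2.9]
gripper_width: 0.272
```

```bash
python3 look.py 12
```

```text
16.1 [ 0.53079003 -0.2239686   0.07201468] [ 7.15516833e-01  6.98595417e-01 -3.21772401e-04  3.53283250e-05] [-0.8757079   0.66313569 -2.85481843] [0.1792883  0.02174541 0.05215141] 0.2722218716987147
```

View pics/s12.png

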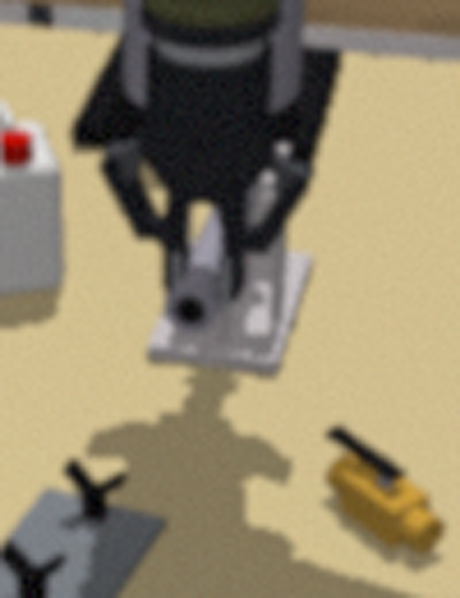

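View pics/t12.png

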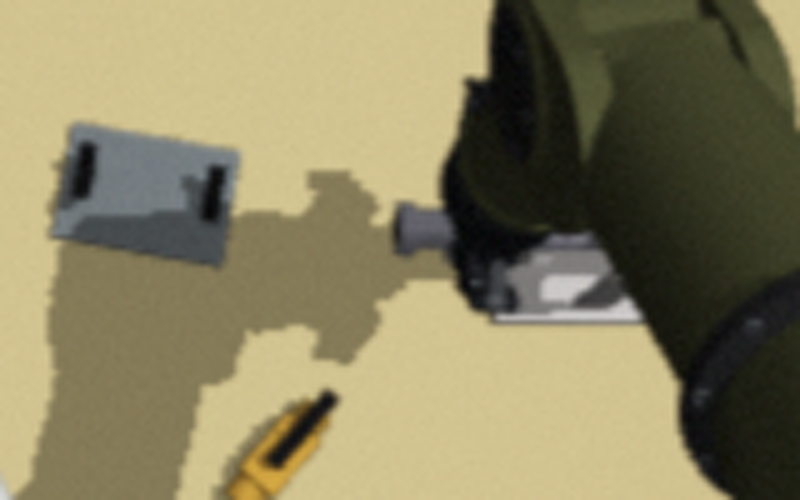

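Emit:
servo_tool([
  {"x": 0, "y": -0.002, "z": 0, "spin": 0},
  {"x": 0, "y": -0.004, "z": 0, "spin": 0},
  {"x": 0, "y": -0.006, "z": 0, "spin": 0},
  {"x": 0, "y": -0.007, "z": 0, "spin": 0},
  {"x": 0, "y": -0.007, "z": 0, "spin": 0},
])

```text
time_s: 16.82
tcp_pos: [0.5312, -0.229, 0.0722]
tcp_rot: [0.715, 0.7, -0.0, -0.0]
contact_force: [0.8, -0.5, -2.1]
gripper_width: 0.269
```

Emit:
servo_tool([
  {"x": 0, "y": -0.001, "z": 0, "spin": 0},
  {"x": 0, "y": -0.002, "z": 0, "spin": 0},
  {"x": 0, "y": -0.002, "z": 0, "spin": 0},
])

```text
time_s: 17.2
tcp_pos: [0.5312, -0.231, 0.0723]
tcp_rot: [0.715, 0.7, -0.0, -0.0]
contact_force: [0.1, 0.3, -2.4]
gripper_width: 0.269
```

Estimated home; feel on for the stop in 1 mm steps.

Emit:
servo_tool([
  {"x": 0, "y": -0.001, "z": 0, "spin": 0},
  {"x": 0, "y": -0.002, "z": 0, "spin": 0},
  {"x": 0, "y": -0.002, "z": 0, "spin": 0},
])

```text
time_s: 17.58
tcp_pos: [0.5312, -0.2331, 0.0723]
tcp_rot: [0.715, 0.7, -0.0, -0.0]
contact_force: [-0.2, 0.2, -1.2]
gripper_width: 0.271
```

Emit:
servo_tool([
  {"x": 0, "y": -0.001, "z": 0, "spin": 0},
  {"x": 0, "y": -0.002, "z": 0, "spin": 0},
  {"x": 0, "y": -0.002, "z": 0, "spin": 0},
])

```text
time_s: 17.95
tcp_pos: [0.5312, -0.2338, 0.0722]
tcp_rot: [0.714, 0.7, 0.0, -0.001]
contact_force: [-0.3, 5.1, -1.1]
gripper_width: 0.27
```

Emit:
servo_tool([
  {"x": 0, "y": 0.001, "z": 0, "spin": 0},
  {"x": 0, "y": 0.001, "z": -0.002, "spin": 0},
  {"x": 0, "y": 0.001, "z": -0.004, "spin": 0},
  {"x": 0, "y": 0.001, "z": -0.005, "spin": 0},
  {"x": 0, "y": 0.001, "z": -0.005, "spin": 0},
])

```text
time_s: 18.58
tcp_pos: [0.5313, -0.2338, 0.0681]
tcp_rot: [0.714, 0.7, -0.0, 0.0]
contact_force: [-3.2, 4.1, 7.5]
gripper_width: 0.275
```

Emit:
servo_tool([
  {"x": 0, "y": 0, "z": -0.001, "spin": 0},
  {"x": 0, "y": 0, "z": -0.001, "spin": 0},
  {"x": 0, "y": 0, "z": -0.001, "spin": 0},
])

```text
time_s: 18.95
tcp_pos: [0.5314, -0.2338, 0.0677]
tcp_rot: [0.714, 0.7, -0.0, 0.001]
contact_force: [-4.5, 6.0, 13.1]
gripper_width: 0.27
```

Emit:
servo_tool([
  {"x": -0.001, "y": 0, "z": 0, "spin": 0},
  {"x": -0.0015, "y": 0, "z": 0, "spin": 0},
  {"x": -0.0015, "y": 0, "z": 0, "spin": 0},
])

```text
time_s: 19.32
tcp_pos: [0.5308, -0.2337, 0.0673]
tcp_rot: [0.714, 0.7, 0.001, 0.001]
contact_force: [-1.4, 3.9, 7.4]
gripper_width: 0.269
```

```bash
python3 look.py 13
```

```text
19.325 [ 0.53077399 -0.23370033  0.06733092] [7.14099217e-01 7.00043487e-01 5.54122385e-04 1.05697535e-03] [-1.35001529  3.87345798  7.42239353] [0.55708925 0.09702298 0.12688595] 0.2689622356238118
```

View pics/s13.png

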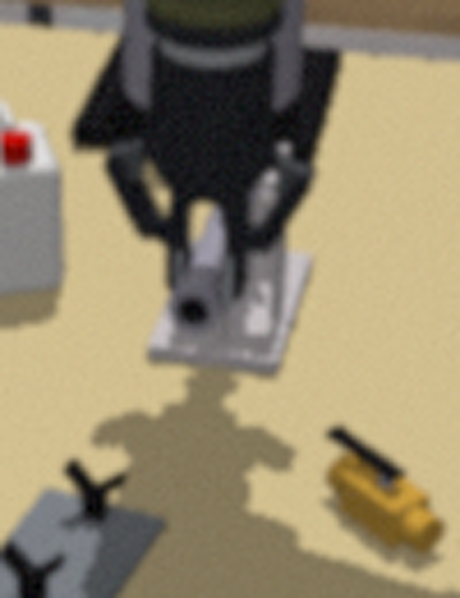

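Emit:
servo_tool([
  {"x": 0, "y": 0, "z": 0, "spin": 0},
  {"x": 0, "y": 0, "z": 0, "spin": 0},
  {"x": 0, "y": 0, "z": 0, "spin": 0},
  {"x": 0, "y": 0, "z": 0, "spin": 0},
], jaw=0.036)

```text
time_s: 19.92
tcp_pos: [0.5296, -0.2342, 0.0662]
tcp_rot: [0.715, 0.7, -0.0, -0.0]
contact_force: [0.1, -0.3, 0.5]
gripper_width: 0.421
```

```bash
python3 look.py 14
```

```text
19.925 [ 0.52963034 -0.23415912  0.06616396] [ 7.14593412e-01  6.99540021e-01 -1.13767579e-04 -2.52219938e-05] [ 0.12343806 -0.3141555   0.53821427] [ 0.02550404 -0.00456255 -0.01554924] 0.42091470015718946
```

View pics/s14.png

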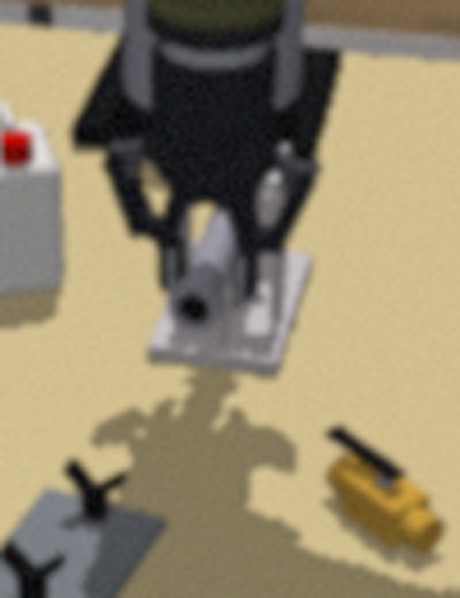

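Emit:
servo_tool([
  {"x": 0, "y": 0, "z": 0, "spin": 0},
  {"x": 0, "y": 0, "z": 0, "spin": 0},
  {"x": 0, "y": 0, "z": 0.03, "spin": 0},
  {"x": 0, "y": 0, "z": 0.08, "spin": 0},
  {"x": 0, "y": 0.03, "z": 0.14, "spin": 0},
  {"x": 0, "y": 0.08, "z": 0.18, "spin": 0},
  {"x": 0, "y": 0.14, "z": 0.2, "spin": 0},
  {"x": 0, "y": 0.2, "z": 0.2, "spin": 0},
  {"x": 0, "y": 0.26, "z": 0.2, "spin": 0},
  {"x": 0, "y": 0.32, "z": 0.2, "spin": 0},
  {"x": 0, "y": 0.35, "z": 0.2, "spin": 0},
  {"x": 0, "y": 0.35, "z": 0.2, "spin": 0},
], jaw=0.07)

```text
time_s: 21.52
tcp_pos: [0.529, 0.1194, 0.2666]
tcp_rot: [0.713, 0.702, 0.001, -0.0]
contact_force: [0.0, 0.5, -0.6]
gripper_width: 0.821
```

```bash
python3 - <<'E'
from h import *
o=r.observe(); print(o['time_s'],o['tcp_pos'],o['contact_force'])
s=shot('side','s15f.png');t=shot('top')
c=np.array([.530,-.2918,.085]);a=np.array([.02,1,0])
L=[c+a*k for k in(-.1,0,.1)]
print([proj(s,X) for X in L],[proj(t,X) for X in L])
crop(s,270,100,80,100,6,'s15.png');crop(t,320,170,90,70,8.5,'t15.png')
crop(s,270,100,80,100,6,'s15m.png',[proj(s,X)+[1.3,0] for X in L]);crop(t,320,170,90,70,8.5,'t15m.png',[proj(t,X)+[.4,.5] for X in L])
E
```

```text
21.525 [0.52904034 0.11936176 0.26655624] [ 0.0439304   0.54948301 -0.56870125]
[array([308.29154073, 140.25208695]), array([302.5391654 , 154.86453147]), array([296.00658881, 171.45887859])] [array([395.770692  , 205.95996191]), array([363.86104415, 205.96582472]), array([331.81619906, 205.97171237])]
```

View pics/s15f.png

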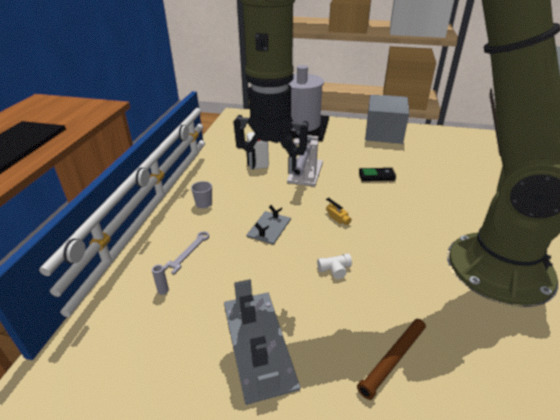

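View pics/s15m.png

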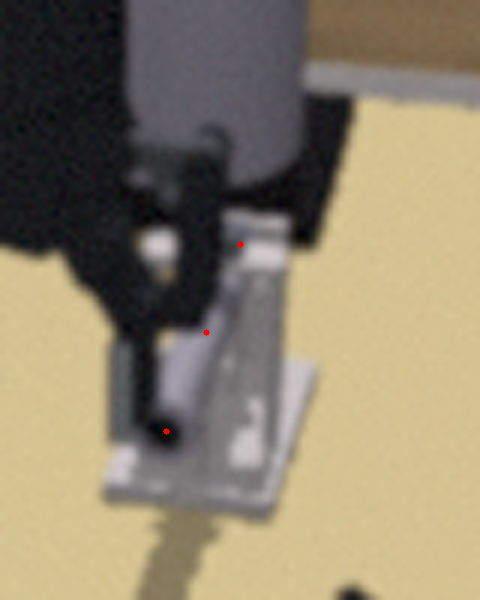

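View pics/t15m.png

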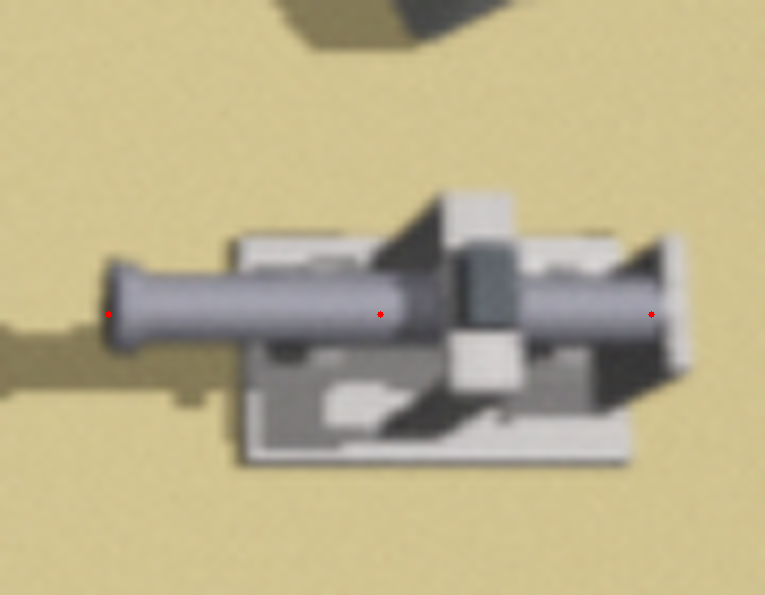

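```bash
python3 -c "
from station import order
print(order.sign_off())"
```

```text
the job is handed in; nothing more can be done
None
```

The tube is lying in the cradle under the sensor bridge, at the end stop, with its collar at the open end. I handed the job in at about 21.5 s; no verdict was reported.

- **Rack to rests:** I gripped the tube at its middle and drew it 55 mm sideways out over the sprung front jaws. I then laid it in the two black vee rests, collar at the same end, and let go.
- **Rests to cradle:** I took it again about 60 mm from its middle towards the collar. I slid it under the bridge until it met the stop, with about 5 N on the wrist, lowered it into the vees and released it.

**Last checks:**
- The final top picture shows the plain end against the stop. The tube lies straight along the cradle and within about 1.5 mm of the computed seat line sideways.
- In the side picture the collar end is where I computed it, though one finger partly hides the rest of the tube.
- The gripper was clear of everything and the wrist force was close to zero. The side picture showed the other things on the bench apparently where they were.

**Disagreements:**
- The two cameras differed by up to about 5 mm on the fixtures. I corrected for this by comparing the gripper and tube in the pictures with the measured tool position.
- The stop came about 2 mm later than I computed, and the vee contact about 1–2 mm earlier. There was also a small sideways force on lowering, which I eased with a 1.5 mm shift before letting go.
- One move call was refused because of missing keys and moved nothing.

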